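# Take the dried paint kettle off the drying stand

### The job

The washed paint kettle has dried under the lamp. Swing the lamp on its arm well clear to one side so that it no longer overhangs the kettle, and leave it there; then lift the kettle off the stand by its handle, keeping it upright, and set it down gently, standing wholly on the round cork mat. Do not disturb the tester pot, the small tin or the tape roll.

Things in the scene. Friction and masses are not known exactly. Their poses are not given: they have to be found in the camera images.
- drying_stand: Fixed metal drying stand. Origin on the worktop under its round plate's centre; x points from plate to lamp post. Foot disc 140 mm wide, 10 high, with a 45 mm wide bar to the post. Plate 112 mm wide, top at 50 mm, with three lugs (inner faces 50 mm from centre, 13 mm above the plate): lift the kettle 20 mm or more to clear them. Post 20 mm thick at x = +160 mm. Stand and mat may change sides.
- stand_top (a point): Centre of the stand plate's upper face, 50 mm above the worktop.
- lamp (a joint): Swing of the lamp arm about the upright post, rad, -1.5 to 1.5. 0: lamp straight over the plate's centre; positive (counter-clockwise from above) takes the head to the stand's -y side. Starts within 0.25 of 0. Stiff hinge (about 1 N at the knob): stays where left. Either side will do; at 1.0 or -1.0 the head's centre is 153 mm from the plate's centre.
- lamp_knob (a point): Top of the upright round black knob on the lamp head, 16 mm thick, from 248 to 289 mm above the worktop; it runs in a circle of 160 mm radius round the hinge. Below it the round grey lamp head, 80 mm across, 219 to 248 mm above the worktop, just above the kettle's handle (21 mm gap). A 12 mm bar at 235 mm joins head and post.
- lamp_hinge (a point): Point on the lamp's vertical hinge axis (the post's axis), at the height of the knob's top.
- kettle: Loose open steel paint kettle, empty, 0.2 to 0.45 kg. Origin at the centre of its underside, z up. 82 mm across at the foot, 90 mm at the rim, 85 mm high; a stiff wire handle (does not fold) stands over the mouth in the kettle's y-z plane, 102 mm over its outsides. Starts on the stand's plate, turned up to 0.6 rad from the stand.
- kettle_grip (a point): Centre of the wooden grip of the kettle's handle: a round bar of 16 mm diameter and 64 mm length along the kettle's y axis, 140 mm above the kettle's underside, so 55 mm clear above the rim. Pinch it across (along the kettle's x axis) from above.
- mat: Fixed round cork mat, 150 mm across, 6 mm thick. Origin at the centre of its underside.
- mat_top (a point): Centre of the cork mat's upper face, 6 mm above the worktop.
- tester_pot: Bystander: small closed tester pot, 49 mm across, 60 mm high, loose, between stand and mat and farther from the robot. Origin at its underside.
- tin: Bystander: small closed paint tin, 68 mm across, 62 mm high, loose, at the left, apart from the cluster of tins in the far left corner. Origin at its underside.
- tape_roll: Bystander: roll of blue masking tape lying flat, 90 mm across, 19 mm high, loose, between stand and mat, nearer the robot. Origin at its underside.

How it is judged:
By the outcome, as a careful person would: the job done as asked, in the order asked, and still so for the second after the job is handed in, with the robot touching nothing.
It also fails if it takes over 58 s, if anything falls off the work surface, if the arm or the gripper's body presses on something with over 40 N, if the wrist force passes 120 N, or if a joint passes its speed limit or range.

### The arm

A 6-joint arm with a two-finger parallel gripper is mounted at the origin on a cart in front of the work surface, level with it; the furniture and walls round the work are solid. World frame = base frame: x ahead of the robot, y to its left, z up, the work surface at z = 0. Lengths are in m, angles in rad, forces in N, time in s.
With the tool pointing down it reaches from about 0.35 to 0.85 m from the base axis. Payload 8.1 kg.
Tool frame: the origin (TCP) lies at the very end of the fingers, on their centre line; the grasp point (between the pads) lies 19 mm behind it (robot.pinch_z is the distance from the TCP to the grasp point, in m); x points along the fingers, z is the direction in which the jaws open and shut, and the axes are right-handed (so a half turn about x gives the same grasp; the last joint's range is limited). The gripper opens to 93 mm and grips with 3 to 60 N. Pads are 15 mm wide; open, the fingers measure 128 mm over their backs; the gripper's body (75 mm by 188 mm) begins 65 mm behind the grasp point.
Start: joints at [-1.35, 0.13, 1.488, -0, 1.523, -0.085], TCP at [0.181, -0.572, 0.219] pointing down, gripper open.
Joint ranges: [-2.96, 2.96], [-0.89, 2.26], [0.02, 2.5], [-1.34, 4.48], [0, 2.73], [-2.66, 2.66]. Speed limits (rad/s): [2.39, 2.39, 2.79, 3.14, 3.14, 3.14].

### API

Orientations are given as a rotation vector (axis times angle).
In Python, from plant import robot, optics, ticket gives the robot as it stands.
- The arm moves only by the tool jog_arm, never from a script. Its argument "targets" is a list of rows, each a list of 7 numbers: the shift along the tool's x, y, z in cm, then the turn, a rotation vector about the tool's x, y, z in degrees, then the closure, from 0 (fully open) to 1 (shut). In form: [[dx, dy, dz, ax, ay, az, grip], ...]. A call has 1 to 5 rows; each row is the pose to reach, as a shift and turn from the pose measured when the call began, along the tool's axes at that moment; what a row does not reach only later rows make up. A row lasts 1/8 s, in which the tool goes at most 62.5 mm and 10.7 degrees, less where a joint would pass 70% of its speed; a pose out of reach is approached as far as the arm can. A call with a gripper value outside its range is refused whole. The fingers move at their own pace and stop on an object; "squeeze" is the grip in N (left out, the last holds). Time passes only in rows, so rows that repeat a pose let the fingers close. It gives the time, the measured TCP pose, the force and the opening at its end, in the units of the state.
- robot.read_state(): the state, without advancing time (a new reading comes with each control period).
- optics.read_camera(name): name is "side" or "top" or "wrist"; returns a dict with "frame" (480x640x3 uint8, red, green, blue), "vertical_fov" (degrees; the focal length in pixels is half the picture's height over the tangent of half this angle, whatever the lens; pixels are square), "cx", "cy" (the principal point, pixels), "R" (3x3) and "t" (3): a world point X has camera coordinates R X + t. Camera axes: x right, y down, z forward; pixel columns grow to the right and rows downward; lengths in m; the calibration is good to about 2 mm. A picture is of the moment at which its call begins. There is no depth.
- ticket.close_job(): hands the job in, once; it reports no verdict.
The state is a dict: "t": time; "q": joint angles; "dq": joint speeds; "joint_torque": joint torques, N m; "tool_pos": TCP position; "orientation": TCP orientation; "force": force on the tool from outside, world axes, zero at the start; "wrist_torque": the same for the moment, N m; "opening": finger opening in m.
Only numpy, scipy, OpenCV 4.12 (cv2) and the standard library are available. Lean on these libraries where they do the work, as an engineer would, in place of code of your own. Each camera call takes 0.05 s, during which the arm holds its last target.

## Working session

There is one attempt and no reset: what is moved stays moved. The work goes in short steps, Python scripts to look and compute and a tool call to move; the robot and the scene stay as the last step left them, time stands still between calls to the robot, and variables do not carry over. Pictures are saved under pics/ and viewed, and the job is handed in when it is done.

Besides the shell and the picture viewer there is one more tool, called as name(argument=value, ...) on one line, values as JSON. jog_arm: Moves the arm, as the interface text tells. Its arguments: {"type":"object","properties":{"targets":{"type":"array"},"squeeze":{"type":"number"}},"required":["targets"]}

```bash
mkdir -p pics; ls
cat > h.py <<'E'
import numpy as np, cv2
from plant import robot, optics, ticket
def snap(name,tag):
    c=optics.read_camera(name); cv2.imwrite(f'pics/{tag}.png',c['frame'][:,:,::-1]); 
    np.savez(f'pics/{tag}.npz',**{k:np.array(v) for k,v in c.items()}); return c
def load(tag): return dict(np.load(f'pics/{tag}.npz'))
def f(c): return 240/np.tan(np.radians(float(c['vertical_fov']))/2)
def ray(c,u,v):
    d=np.array([(u-c['cx'])/f(c),(v-c['cy'])/f(c),1.]); R=np.array(c['R']);t=np.array(c['t'])
    return -R.T@t, R.T@d
def onz(c,u,v,z):
    o,d=ray(c,u,v); return o+d*(z-o[2])/d[2]
def proj(c,X):
    p=np.array(c['R'])@np.array(X)+np.array(c['t']); return np.array([c['cx']+f(c)*p[0]/p[2],c['cy']+f(c)*p[1]/p[2]])
E
python3 - <<'E'
from h import *
for n in ['side','top','wrist']:
    c=snap(n,n+'0'); print(n,c['vertical_fov'],c['cx'],c['cy'],-np.array(c['R']).T@c['t'], [k for k in c])
s=robot.read_state(); print(s, robot.pinch_z)
E
```

```text
pics
side 44.91080207991964 319.93712952535265 237.47450187551934 [0.06100159 1.16655609 0.72743532] ['frame', 'vertical_fov', 'cx', 'cy', 'R', 't']
top 49.48617652725475 310.9634074579981 237.72697391425385 [0.37552634 0.09428478 1.46854892] ['frame', 'vertical_fov', 'cx', 'cy', 'R', 't']
wrist 59.54380141599367 317.72633336998706 242.12481777445933 [ 0.25604639 -0.54910305  0.38430268] ['frame', 'vertical_fov', 'cx', 'cy', 'R', 't']
{'t': 0.15, 'q': array([-1.35040889e+00,  1.31005809e-01,  1.48901277e+00, -8.32796843e-06,
        1.52299247e+00, -8.54214548e-02]), 'dq': array([ 0.00215704, -0.00255492, -0.00363363,  0.00023438,  0.00053398,
       -0.00120876]), 'joint_torque': array([ 2.02573901e-03, -5.60476685e+01, -4.92335522e+01,  7.69878994e-02,
        3.05803434e-02, -9.04457693e-05]), 'tool_pos': array([ 0.18055033, -0.57173859,  0.21782658]), 'orientation': array([ 0.98195826,  1.33959291, -0.98042002]), 'force': array([0.16184957, 0.14593918, 0.73775052]), 'wrist_torque': array([-0.06648561, -0.00590753,  0.01596952]), 'opening': 0.09309663261892666} 0.0188
```

View pics/top0.png

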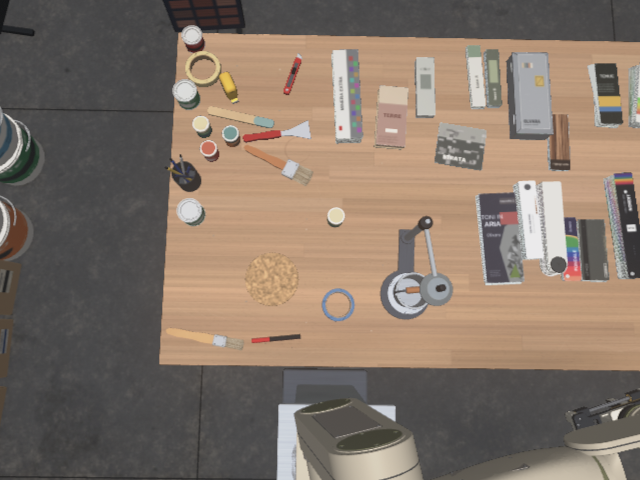

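View pics/side0.png

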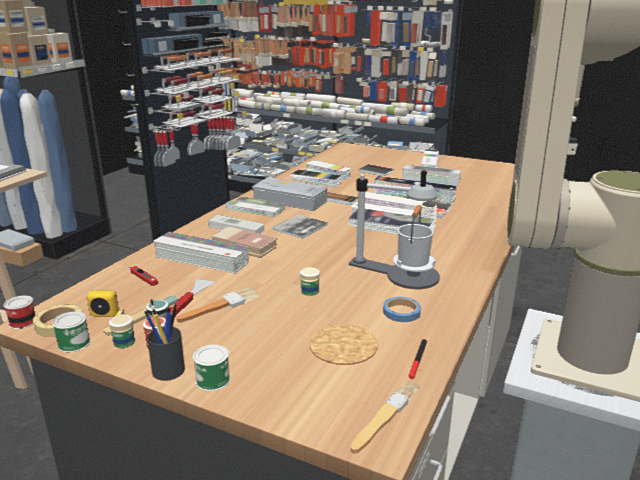

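The top view shows the stand plate near (408,295), the post top at (425,222), the lamp head and knob near (436,290), the mat at (272,279), the tape at (338,305) and the tester pot at (336,216). I'll zoom in to measure.

Run:
```python
from h import *
a=cv2.imread('pics/top0.png')[200:330,360:480]; cv2.imwrite('pics/topc.png',cv2.resize(a,None,fx=4.5,fy=4.5,interpolation=cv2.INTER_CUBIC))
a=cv2.imread('pics/side0.png')[160:300,335:465]; cv2.imwrite('pics/sidec.png',cv2.resize(a,None,fx=4,fy=4,interpolation=cv2.INTER_CUBIC))
```

```text
(no output)
```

View pics/topc.png

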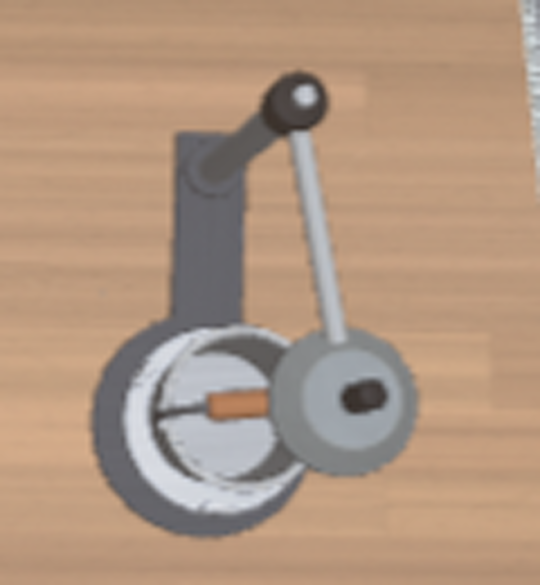

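View pics/sidec.png

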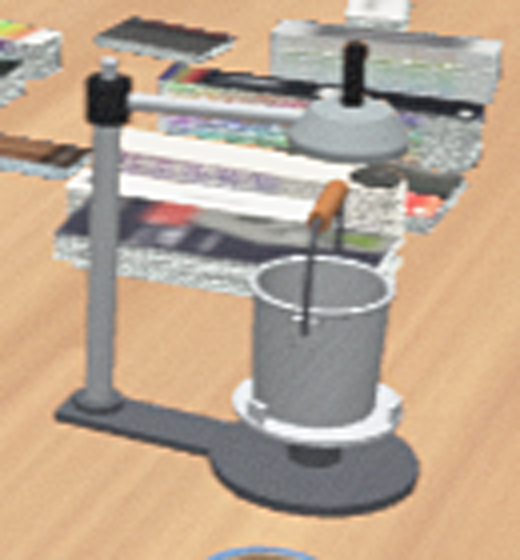

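View pics/wrist0.png

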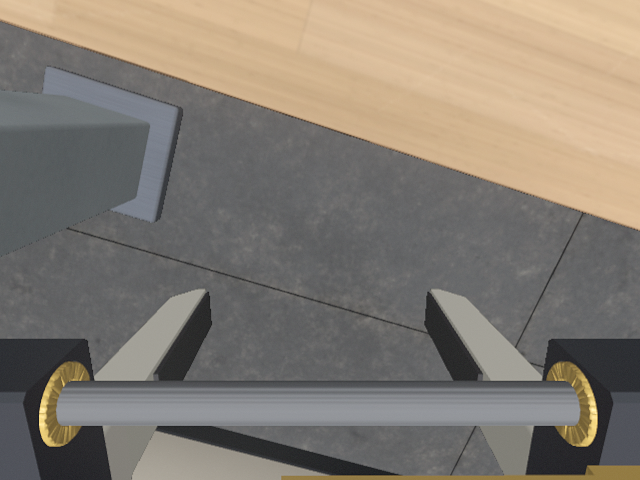

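Run:
```python
from h import *
T=load('top0');S=load('side0')
g=lambda x,y:(360+x/4.5-.4,200+y/4.5-.4)
s=lambda x,y:(335+x/4-.4,160+y/4-.4)
print('R',T['R'].round(3))
print('foot',onz(T,*g(205,425),.010), 'L',onz(T,*g(92,425),.01),'bot',onz(T,*g(207,536),.01))
print('knobtop',onz(T,*g(376,390),.289),onz(S,*s(356,42),.289))
print('head',onz(T,*g(343,402),.219))
print('postbase',onz(T,*g(208,172),.01),onz(S,*s(100,402),.01))
print('hubtop',onz(T,*g(305,95),.289),onz(S,*s(108,62),.289))
print('grip left end',onz(T,*g(210,405),.19),'vis right',onz(T,*g(268,404),.19))
print('grip side',onz(S,*s(322,217),.19),onz(S,*s(335,186),.19))
# masks
im=T['frame'].astype(int); hsv=cv2.cvtColor(T['frame'],cv2.COLOR_RGB2HSV)
print('mat',onz(T,272,279,.006), onz(T,336.5,217,.06), onz(T,338.5,304.5,.019))
print('lmat',onz(T,245,279,.006),onz(T,299,279,.006),onz(T,272,253,.006),onz(T,272,306,.006))
print('tin',onz(T,190,211,.062))
for tag,C in(('T',T),('S',S)):
    h=cv2.cvtColor(C['frame'],cv2.COLOR_RGB2HSV)
    m=(cv2.inRange(h,(3,90,90),(14,255,255)))
    n,l,st,ce=cv2.connectedComponentsWithStats(m)
    for i in range(1,n):
        if st[i,4]>15: print(tag,st[i],ce[i])
```

```text
R [[ 0.013 -1.     0.014]
 [-0.988 -0.015 -0.155]
 [ 0.156 -0.012 -0.988]]
foot [ 0.4501464  -0.18833231  0.01      ] L [ 0.44915934 -0.11801575  0.01      ] bot [ 0.38201677 -0.1885581   0.01      ]
knobtop [ 0.45464891 -0.22093122  0.289     ] [ 0.45518255 -0.22630176  0.289     ]
head [ 0.45270419 -0.22180655  0.219     ]
postbase [ 0.60930734 -0.19259193  0.01      ] [ 0.61322022 -0.2029559   0.01      ]
hubtop [ 0.60543173 -0.18828882  0.289     ] [ 0.58043764 -0.11700942  0.289     ]
grip left end [ 0.45183296 -0.15634834  0.19      ] vis right [ 0.4528257  -0.18807229  0.19      ]
grip side [ 0.45236424 -0.16896016  0.19      ] [ 0.46192256 -0.22628475  0.19      ]
mat [0.48711678 0.18475628 0.006     ] [0.65645634 0.00801305 0.06      ] [ 0.41831564 -0.00144287  0.019     ]
lmat [0.48602516 0.26036732 0.006     ] [0.48820997 0.10903623 0.006     ] [0.56059549 0.18659255 0.006     ] [0.41200842 0.18287929 0.006     ]
tin [0.66635728 0.41103156 0.062     ]
T [307  36  71  14 326] [333.82515337  41.63803681]
T [374  37  32  13 144] [388.77083333  42.88888889]
T [405  38  43  12 
[... 8476 characters left out ...]
 10   5  16] [277.6875 386.875 ]
S [262 389  14  14  54] [268.75925926 395.57407407]
S [211 390   9   8  17] [215.         393.58823529]
S [248 401  10  11  26] [252.30769231 406.61538462]
S [226 402   8   8  17] [229.41176471 405.05882353]
S [257 404   7   9  18] [260.33333333 407.66666667]
S [251 411   8  11  16] [253.6875 415.5625]
S [390 413  11  12  46] [394.84782609 418.54347826]
S [420 412   8  12  30] [423.76666667 417.8       ]
S [359 435  18  18  34] [367.97058824 443.52941176]
S [411 434   6   9  18] [414.11111111 437.72222222]
S [405 443  16  24  81] [412.59259259 453.72839506]
S [400 460  13  20  61] [406.62295082 470.18032787]
S [397 465   8   5  18] [400.55555556 466.94444444]
```

```bash
cat >> h.py <<'E'
from scipy.spatial.transform import Rotation as Ro
def go(pos,yaw=None):
    """shift (cm) & turn (deg) in tool axes to reach world TCP pos with x down, jaw axis z at yaw (mod pi)"""
    s=robot.read_state(); R=Ro.from_rotvec(s['orientation']); M=R.as_matrix()
    d=M.T@(np.array(pos)-s['tool_pos'])*100
    best=None
    zy=np.arctan2(M[1,2],M[0,2])
    if yaw is None: yaw=zy
    for k in(0,1):
        a=yaw+k*np.pi; z=np.array([np.cos(a),np.sin(a),0]);x=np.array([0,0,-1.]);y=np.cross(z,x)
        rv=np.degrees((R.inv()*Ro.from_matrix(np.c_[x,y,z])).as_rotvec())
        print('shift cm',d.round(2),'turn deg',rv.round(1))
    print('t',s['t'],'pos',s['tool_pos'].round(4),'jawyaw',round(zy,3),'F',s['force'].round(1),'open',round(s['opening'],4),'q6',s['q'].round(2),'xax',M[:,0].round(3))
E
python3 - <<'E'
from h import *
go((.455,-.223,.36),np.arctan2(-.8,.6))
M=Ro.from_rotvec(robot.read_state()['orientation']).as_matrix();print(M.round(3))
S=load('side0')
for z in (.25,.27,.29,.3,.31): print(z,proj(S,(.6105,-.192,z)))
print(proj(S,(.455,-.223,.289)))
E
```

```text
shift cm [-14.18  36.67 -25.01] turn deg [-19.3  -0.1  -0. ]
shift cm [-14.18  36.67 -25.01] turn deg [ 1.607e+02 -0.000e+00  1.000e-01]
t 0.15 pos [ 0.1806 -0.5717  0.2178] jawyaw -1.265 F [0.2 0.1 0.7] open 0.0931 q6 [-1.35  0.13  1.49 -0.    1.52 -0.09] xax [-0.     0.001 -1.   ]
[[-0.     0.954  0.301]
 [ 0.001  0.301 -0.954]
 [-1.     0.    -0.001]]
0.25 [361.54774525 179.98461029]
0.27 [361.77631458 172.69529953]
0.29 [362.00731647 165.32841216]
0.3 [362.12374179 161.6154892 ]
0.31 [362.24078995 157.88270312]
[423.28375438 170.45403765]
```

jog_arm(targets=[[-6,1,-1,0,0,0,0],[-10,5,-4,-4,0,0,0],[-14,9,-7,-8,0,0,0],[-14,14,-10.5,-12,0,0,0],[-14,19,-14,-16,0,0,0]])

```text
t: 0.78
tool_pos: [0.3205, -0.3799, 0.3587]
orientation: [0.768, 1.431, -0.767]
force: [1.1, 0.0, -0.0]
opening: 0.0926
```

Run:
```python
from h import *
go((.455,-.223,.36),np.arctan2(-.8,.6))
```

```text
shift cm [-0.11 19.89 -5.62] turn deg [-3.3  0.  -0. ]
shift cm [-0.11 19.89 -5.62] turn deg [ 1.767e+02 -1.000e-01 -0.000e+00]
t 0.775 pos [ 0.3205 -0.3799  0.3587] jawyaw -0.984 F [ 1.1  0.  -0. ] open 0.0926 q6 [-0.97 -0.16  1.53  0.    1.78  0.01] xax [ 0.001  0.    -1.   ]
```

jog_arm(targets=[[0,5,-1.5,-3.3,0,0,0],[0,10,-3,-3.3,0,0,0],[0,15,-4.3,-3.3,0,0,0],[0,19.9,-5.6,-3.3,0,0,0.2],[0,19.9,-5.6,-3.3,0,0,0.3]])

```text
t: 1.4
tool_pos: [0.4568, -0.2204, 0.3584]
orientation: [0.72, 1.449, -0.718]
force: [-0.3, 0.4, -0.4]
opening: 0.0775
```

Run:
```python
from h import *
snap('top','top1');snap('side','side1');snap('wrist','wrist1')
go((.455,-.223,.262),np.arctan2(-.8,.6))
W=load('wrist1');print(proj(W,(.455,-.223,.289)))
a=cv2.imread('pics/top1.png')[200:330,360:480];b=cv2.imread('pics/side1.png')[110:270,335:465]
a=cv2.resize(a,(390,480),interpolation=2);b=cv2.resize(b,(390,480),interpolation=2)
cv2.imwrite('pics/m1.png',np.hstack([a,b]))
```

```text
shift cm [ 9.66  0.05 -0.03] turn deg [ 0. -0. -0.]
shift cm [ 9.66  0.05 -0.03] turn deg [-180.    0.   -0.]
t 1.55 pos [ 0.4548 -0.2236  0.3586] jawyaw -0.927 F [ 1.1 -0.2 -0.1] open 0.0674 q6 [-0.56 -0.14  1.5   0.    1.78  0.37] xax [-0.  0. -1.]
[316.27994456 256.82395221]
```

View pics/wrist1.png

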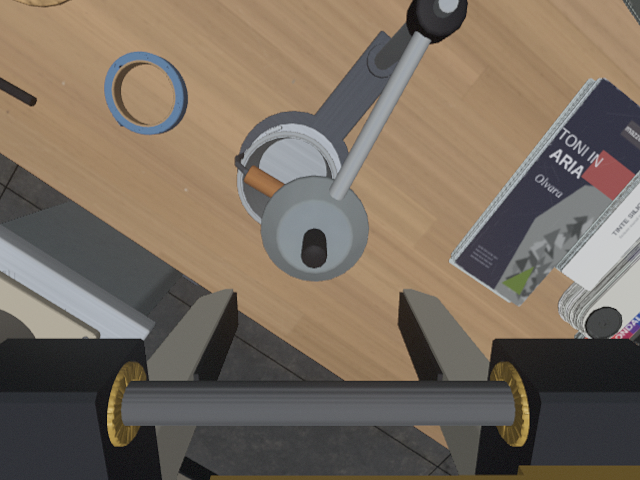

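View pics/m1.png

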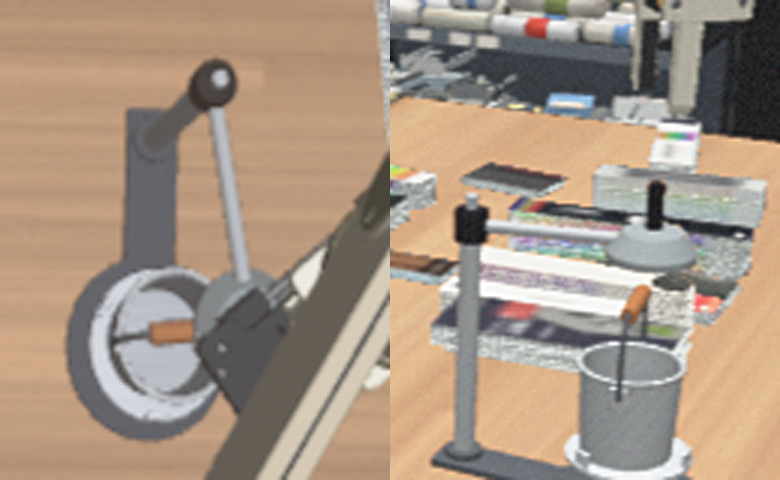

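jog_arm(targets=[[3.5,0,0,0,0,0,0.4],[7,0,0,0,0,0,0.5],[9.6,0,0,0,0,0,0.5],[9.6,0,0,0,0,0,0.6],[9.6,0,0,0,0,0,1]], squeeze=8)

```text
t: 2.17
tool_pos: [0.4547, -0.2246, 0.264]
orientation: [0.724, 1.445, -0.724]
force: [-0.5, -0.2, 0.5]
opening: 0.0317
```

jog_arm(targets=[[0,0,0,0,0,0,1],[0,0,0,0,0,0,1],[0,0,0,0,0,0,1],[0,0,0,0,0,0,1]])

```text
t: 2.68
tool_pos: [0.4549, -0.2252, 0.2655]
orientation: [0.723, 1.443, -0.725]
force: [-3.6, -1.5, 6.7]
opening: 0.016
```

Run:
```python
from h import *
s=robot.read_state(); p=s['tool_pos']; h=np.array([.6115,-.1935])
M=Ro.from_rotvec(s['orientation']).as_matrix()
a0=np.arctan2(-(p[1]-h[1]),-(p[0]-h[0])); r=np.hypot(*(p[:2]-h)); print('a0,r',a0,r)
for a in np.arange(a0+.1,1.3,.1):
    t=np.r_[h-.16*np.array([np.cos(a),np.sin(a)]),p[2]]
    print(round(a,2),t.round(3),(M.T@(t-p)*100).round(1))
go(p)
```

```text
a0,r 0.1996493675066988 0.15976765785337596
0.3 [ 0.459 -0.241  0.265] [ 0.  -0.6  1.5]
0.4 [ 0.464 -0.256  0.265] [ 0.  -1.1  3. ]
0.5 [ 0.471 -0.27   0.265] [ 0.  -1.4  4.6]
0.6 [ 0.479 -0.284  0.265] [ 0.  -1.6  6.2]
0.7 [ 0.489 -0.297  0.265] [ 0.  -1.5  7.8]
0.8 [ 0.5   -0.308  0.265] [ 0.  -1.4  9.4]
0.9 [ 0.512 -0.319  0.265] [ 0.  -1.  10.9]
1.0 [ 0.525 -0.328  0.265] [ 0.  -0.6 12.4]
1.1 [ 0.539 -0.336  0.265] [ 0.   0.1 13.9]
1.2 [ 0.553 -0.343  0.265] [ 0.1  0.9 15.3]
1.3 [ 0.569 -0.348  0.265] [ 0.1  1.8 16.6]
shift cm [0. 0. 0.] turn deg [ 0.   0.2 -0. ]
shift cm [0. 0. 0.] turn deg [-180.     0.     0.3]
t 2.675 pos [ 0.4549 -0.2252  0.2655] jawyaw -0.928 F [-3.6 -1.5  6.7] open 0.016 q6 [-0.56 -0.14  1.67 -0.    1.61  0.37] xax [ 0.002 -0.003 -1.   ]
```

jog_arm(targets=[[-0.1,-0.6,1.5,0,0,0,1],[-0.1,-1.1,3,0,0,0,1],[-0.1,-1.4,4.6,0,0,0,1],[-0.1,-1.6,6.2,0,0,0,1],[-0.1,-1.5,7.8,0,0,0,1]])

```text
t: 3.3
tool_pos: [0.4899, -0.298, 0.2664]
orientation: [0.723, 1.444, -0.726]
force: [-3.0, 0.7, -2.4]
opening: 0.0155
```

Run:
```python
from h import *
s=robot.read_state(); p=s['tool_pos']; h=np.array([.6115,-.1935])
M=Ro.from_rotvec(s['orientation']).as_matrix()
a0=np.arctan2(-(p[1]-h[1]),-(p[0]-h[0])); r=np.hypot(*(p[:2]-h)); print('a0,r',a0,r)
for a in np.arange(.7,1.4,.1):
    t=np.r_[h-.16*np.array([np.cos(a),np.sin(a)]),p[2]]
    print(round(a,2),t.round(3),(M.T@(t-p)*100).round(1))
go(p)
```

```text
a0,r 0.7099959588128424 0.16037346659416868
0.7 [ 0.489 -0.297  0.266] [-0.   0.  -0.2]
0.8 [ 0.5   -0.308  0.266] [0.  0.2 1.4]
0.9 [ 0.512 -0.319  0.266] [0.  0.5 3. ]
1.0 [ 0.525 -0.328  0.266] [0.  1.  4.5]
1.1 [ 0.539 -0.336  0.266] [0.  1.7 6. ]
1.2 [ 0.554 -0.343  0.266] [0.  2.4 7.4]
1.3 [ 0.569 -0.348  0.266] [0.  3.3 8.7]
shift cm [0. 0. 0.] turn deg [-0.   0.2  0. ]
shift cm [0. 0. 0.] turn deg [180.    0.   -0.3]
t 3.3 pos [ 0.4899 -0.298   0.2664] jawyaw -0.929 F [-3.   0.7 -2.4] open 0.0155 q6 [-0.64  0.04  1.5  -0.    1.6   0.29] xax [ 0.002 -0.003 -1.   ]
```

jog_arm(targets=[[0,0.2,1.4,0,0,0,1],[0,0.5,3,0,0,0,1],[0,1,4.5,0,0,0,1],[0,1.7,6,0,0,0,1],[0,2.4,7.4,0,0,0,1]])

```text
t: 3.92
tool_pos: [0.5545, -0.3441, 0.2667]
orientation: [0.724, 1.443, -0.726]
force: [-1.4, 2.4, -0.5]
opening: 0.0157
```

jog_arm(targets=[[0,0,0,0,0,0,1],[0,0,0,0,0,0,0.6],[0,0,0,0,0,0,0.5],[0,0,0,0,0,0,0.5],[-3,0,0,0,0,0,0.5]])

```text
t: 4.55
tool_pos: [0.553, -0.3432, 0.2939]
orientation: [0.725, 1.448, -0.726]
force: [0.1, -0.6, -1.1]
opening: 0.0458
```

Run:
```python
from h import *
go((.45,-.188,.33),0.05)
```

```text
shift cm [ -3.58   1.03 -18.6 ] turn deg [-56.1  -0.1   0. ]
shift cm [ -3.58   1.03 -18.6 ] turn deg [1.239e+02 0.000e+00 1.000e-01]
t 4.55 pos [ 0.553  -0.3432  0.2939] jawyaw -0.93 F [ 0.1 -0.6 -1.1] open 0.0458 q6 [-0.63  0.25  1.21 -0.    1.68  0.3 ] xax [-0.002  0.    -1.   ]
```

jog_arm(targets=[[-4,0,0,0,0,0,0.4],[-7,0,0,-9,0,0,0.3],[-7,0,0,-18,0,0,0.2],[-7,0,0,-28,0,0,0.2],[-7,0,0,-38,0,0,0.2]])

```text
t: 5.18
tool_pos: [0.553, -0.3432, 0.3643]
orientation: [0.204, 1.563, -0.205]
force: [-1.2, -0.2, 0.2]
opening: 0.0741
```

Run:
```python
from h import *
snap('top','top2');snap('side','side2');snap('wrist','wrist2')
a=cv2.imread('pics/top2.png')[190:330,370:490];b=cv2.imread('pics/side2.png')[150:290,335:455]
a=cv2.resize(a,None,fx=3.3,fy=3.3,interpolation=2);b=cv2.resize(b,None,fx=3.3,fy=3.3,interpolation=2)
cv2.imwrite('pics/m2.png',np.hstack([a,b]))
```

```text
(no output)
```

View pics/m2.png

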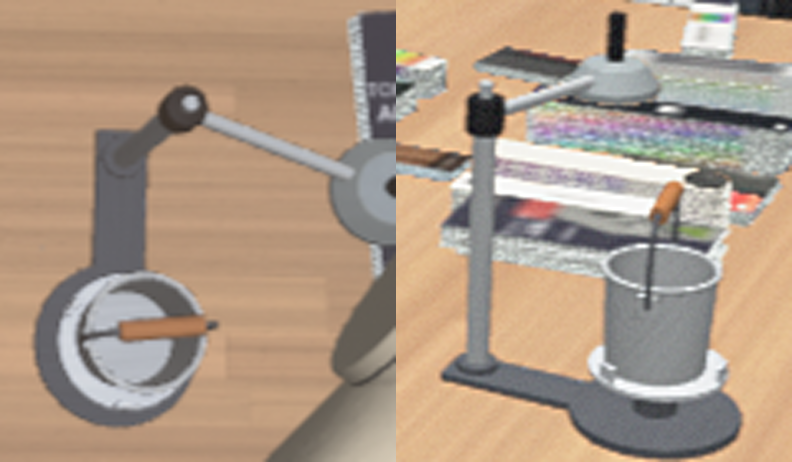

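View pics/wrist2.png

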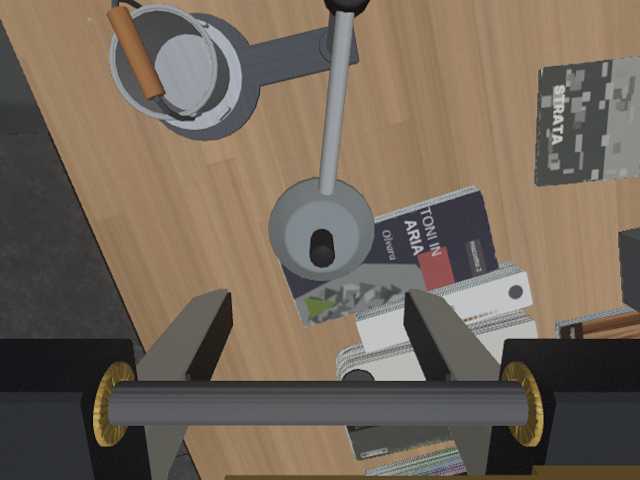

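Run:
```python
from h import *
def comp(tag,roi):
    C=load(tag);h=cv2.cvtColor(C['frame'],cv2.COLOR_RGB2HSV)
    m=cv2.inRange(h,(3,130,70),(15,255,255)); k=np.zeros_like(m);x0,y0,x1,y1=roi;k[y0:y1,x0:x1]=m[y0:y1,x0:x1]
    n,l,st,ce=cv2.connectedComponentsWithStats(k); i=1+np.argmax(st[1:,4])
    ys,xs=np.where(l==i); r=cv2.minAreaRect(np.c_[xs,ys].astype(np.float32)); b=cv2.boxPoints(r)
    d=[np.linalg.norm(b[1]-b[0]),np.linalg.norm(b[2]-b[1])]
    e=((b[0]+b[1])/2,(b[2]+b[3])/2) if d[0]<d[1] else ((b[1]+b[2])/2,(b[3]+b[0])/2)
    print(tag,st[i],ce[i],'ends',e[0].round(1),e[1].round(1))
    P=[onz(C,*q,.19) for q in e]; print('  ends w',P[0].round(4),P[1].round(4),'mid',((P[0]+P[1])/2).round(4),'cent',onz(C,*ce[i],.19).round(4),'len',np.linalg.norm(P[0]-P[1]).round(4))
    dd=P[0]-P[1]; dd*=np.sign(dd[1]); print('  kettle y-axis yaw',np.arctan2(-dd[0],dd[1]).round(3))
    return C,ce[i]
A=comp('top2',(395,275,440,300));B=comp('wrist2',(100,0,170,110));D=comp('side2',(400,195,425,225))
def tri(l):
    Am=np.zeros((3,3));b=np.zeros(3)
    for C,c in l:
        o,d=ray(C,*c);d/=np.linalg.norm(d);Q=np.eye(3)-np.outer(d,d);Am+=Q;b+=Q@o
    return np.linalg.solve(Am,b)
print(tri([A,B]),tri([A,D]),tri([A,B,D]))
go((.455,-.19,.33),0.05)
T=load('top2');h=cv2.cvtColor(T['frame'],cv2.COLOR_RGB2HSV)
W=load('wrist2');print('knob',onz(W,322,250,.289))
```

```text
Traceback (most recent call last):
ValueError: attempt to get argmax of an empty sequence
```

```bash
cat > m.py <<'E'
from h import *
def comp(tag,roi,z=.19):
    C=load(tag);h=cv2.cvtColor(C['frame'],cv2.COLOR_RGB2HSV)
    m=cv2.inRange(h,(3,110,70),(16,255,255)); k=np.zeros_like(m);x0,y0,x1,y1=roi;k[y0:y1,x0:x1]=m[y0:y1,x0:x1]
    n,l,st,ce=cv2.connectedComponentsWithStats(k); i=1+np.argmax(st[1:,4])
    ys,xs=np.where(l==i); r=cv2.minAreaRect(np.c_[xs,ys].astype(np.float32)); b=cv2.boxPoints(r)
    d=[np.linalg.norm(b[1]-b[0]),np.linalg.norm(b[2]-b[1])]
    e=((b[0]+b[1])/2,(b[2]+b[3])/2) if d[0]<d[1] else ((b[1]+b[2])/2,(b[3]+b[0])/2)
    print(tag,st[i],ce[i],'ends',e[0].round(1),e[1].round(1))
    P=[onz(C,*q,z) for q in e]; print('  ends w',P[0].round(4),P[1].round(4),'mid',((P[0]+P[1])/2).round(4),'cent',onz(C,*ce[i],z).round(4),'len',np.linalg.norm(P[0]-P[1]).round(4))
    dd=P[0]-P[1]; dd*=np.sign(dd[1]); print('  kettle y-axis yaw',np.arctan2(-dd[0],dd[1]).round(3))
    return C,ce[i]
def tri(l):
    Am=np.zeros((3,3));b=np.zeros(3)
    for C,c in l:
        o,d=ray(C,*c);d/=np.linalg.norm(d);Q=np.eye(3)-np.outer(d,d);Am+=Q;b+=Q@o
    return np.linalg.solve(Am,b)
E
python3 - <<'E'
from m import *
h=cv2.cvtColor(load('top2')['frame'],cv2.COLOR_RGB2HSV);print(h[286:293,415])
A=comp('top2',(395,275,440,300));B=comp('wrist2',(100,0,170,110));D=comp('side2',(400,195,425,225))
print(tri([A,B]),tri([A,D]),tri([A,B,D]))
go((.455,-.19,.33),0.05)
W=load('wrist2');print('knob',onz(W,322,250,.289))
E
```

```text
[[ 10  30 153]
 [ 11 110 157]
 [ 12 128 174]
 [ 12 127 181]
 [ 12 125 178]
 [ 12 124 166]
 [ 13 120 132]]
top2 [407 286  25   7 134] [419.29850746 289.02985075] ends [431.2 288. ] [406.8 289.9]
  ends w [ 0.4566 -0.2177  0.19  ] [ 0.4512 -0.1577  0.19  ] mid [ 0.4539 -0.1877  0.19  ] cent [ 0.4537 -0.1884  0.19  ] len 0.0602
  kettle y-axis yaw 0.09
wrist2 [ 107    6   58   93 1990] [134.98994975  51.12211055] ends [114.6   6.8] [155.4  96.5]
  ends w [ 0.4515 -0.1542  0.19  ] [ 0.4575 -0.2197  0.19  ] mid [ 0.4545 -0.1869  0.19  ] cent [ 0.4545 -0.1857  0.19  ] len 0.0658
  kettle y-axis yaw 0.091
side2 [412 205  10  13  59] [416.88135593 210.23728814] ends [420.3 205.2] [413.3 215.8]
  ends w [ 0.4592 -0.2349  0.19  ] [ 0.4522 -0.1537  0.19  ] mid [ 0.4557 -0.1943  0.19  ] cent [ 0.4561 -0.1955  0.19  ] len 0.0815
  kettle y-axis yaw 0.085
[ 0.45443413 -0.18706804  0.19242725] [ 0.45367021 -0.18770337  0.19309873] [ 0.45425716 -0.18716769  0.19303944]
shift cm [  3.43  12.16 -13.52] turn deg [-18.3  -0.1   0. ]
shift cm [  3.43  12.16 -13.52] turn deg [1.617e+02 0.000e+00 1.000e-01]
t 5.325 pos [ 0.553  -0.3432  0.3641] jawyaw -0.269 F [ 0.3 -0.7 -0.4] open 0.0746 q6 [-0.63  0.27  1.07 -0.    1.8  -0.36] xax [-0.002  0.    -1.   ]
knob [ 0.55630041 -0.34226315  0.289     ]
```

jog_arm(targets=[[0,4,-4,-10,0,0,0.2],[0,8,-8,-20,0,0,0.2],[0,12,-12,-20.5,0,0,0.2],[0,12.35,-13.5,-20.5,0,0,0.2],[3,12.35,-13.5,-20.5,0,0,0.2]])

```text
t: 5.95
tool_pos: [0.4562, -0.1879, 0.3376]
orientation: [-0.069, 1.565, 0.064]
force: [0.3, -0.2, 0.0]
opening: 0.0745
```

Run:
```python
from m import *
snap('wrist','wrist3')
go((.4542,-.1873,.171),0.09)
```

```text
shift cm [ 1.601e+01  0.000e+00 -1.000e-02] turn deg [-0.3 -0.2 -0.1]
shift cm [ 1.601e+01  0.000e+00 -1.000e-02] turn deg [ 1.797e+02 -1.000e-01  3.000e-01]
t 6.0 pos [ 0.4548 -0.1874  0.3311] jawyaw 0.085 F [ 1.5  0.6 -4. ] open 0.0744 q6 [-0.49 -0.18  1.59 -0.    1.73 -0.58] xax [-0.003  0.001 -1.   ]
```

View pics/wrist3.png

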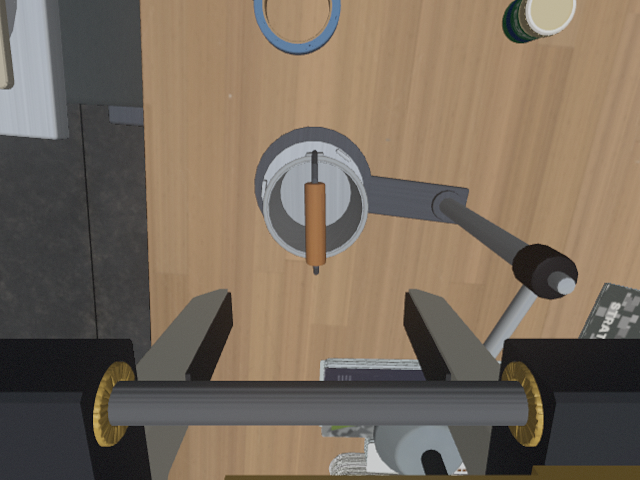

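jog_arm(targets=[[4,0,0,0,0,0,0.2],[8,0,0,0,0,0,0.3],[12,0,0,0,0,0,0.4],[15,0,0,0,0,0,0.4],[16,0,0,0,0,0,0.5]], squeeze=30)

```text
t: 6.62
tool_pos: [0.4532, -0.1868, 0.1693]
orientation: [-0.062, 1.576, 0.066]
force: [-0.2, -0.4, 1.2]
opening: 0.05
```

jog_arm(targets=[[0,0,0,0,0,0,0.7],[0,0,0,0,0,0,1],[0,0,0,0,0,0,1],[0,0,0,0,0,0,1],[0,0,0,0,0,0,1]])

```text
t: 7.25
tool_pos: [0.454, -0.1872, 0.1704]
orientation: [-0.063, 1.574, 0.065]
force: [1.7, -0.2, 4.6]
opening: 0.0151
```

Run:
```python
from m import *
go((.4542,-.1873,.171),0.09); print(robot.read_state()['wrist_torque'].round(2))
```

```text
shift cm [-0.06 -0.01  0.02] turn deg [-0.5 -0.2 -0.1]
shift cm [-0.06 -0.01  0.02] turn deg [179.5  -0.2   0.4]
t 7.25 pos [ 0.454  -0.1872  0.1704] jawyaw 0.082 F [ 1.7 -0.2  4.6] open 0.0151 q6 [-0.49 -0.14  1.84 -0.    1.44 -0.58] xax [-0.004  0.001 -1.   ]
[-0.08 -0.29 -0.  ]
```

Gripped. I'll lift slowly and straight up.

jog_arm(targets=[[-0.5,0,0,0,0,0,1],[-1.5,0,0,0,0,0,1],[-2.5,0,0,0,0,0,1],[-4,0,0,0,0,0,1],[-5.5,0,0,0,0,0,1]], squeeze=40)

```text
t: 7.88
tool_pos: [0.4543, -0.1873, 0.2267]
orientation: [-0.063, 1.574, 0.065]
force: [-0.1, 0.2, -3.5]
opening: 0.0152
```

jog_arm(targets=[[-1.5,0,0,0,0,0,1],[-3,0,0,0,0,0,1],[-4.5,0,0,0,0,0,1],[-4.5,0,0,0,0,0,1]])

```text
t: 8.38
tool_pos: [0.4552, -0.1878, 0.2735]
orientation: [-0.064, 1.571, 0.064]
force: [0.6, -0.4, -1.7]
opening: 0.0154
```

Run:
```python
from m import *
go((.487,.185,.27)); snap('side','side4');snap('top','top4')
a=cv2.imread('pics/top4.png')[190:330,240:480];b=cv2.imread('pics/side4.png')[100:310,300:480]
a=cv2.resize(a,None,fx=1.7,fy=1.7);b=cv2.resize(b,None,fx=2.2,fy=2.2,interpolation=2)
a=cv2.copyMakeBorder(a,0,b.shape[0]-a.shape[0],0,0,0)
cv2.imwrite('pics/m4.png',np.hstack([a,b]))
# mat fit
T=load('top2');h=cv2.cvtColor(T['frame'],cv2.COLOR_RGB2HSV);print(h[279,265:280].tolist(),h[279,225:240].tolist())
```

```text
shift cm [ 0.34 36.9   6.2 ] turn deg [ 0.  -0.1  0. ]
shift cm [ 0.34 36.9   6.2 ] turn deg [-1.8e+02 -0.0e+00 -1.0e-01]
t 8.375 pos [ 0.4552 -0.1878  0.2735] jawyaw 0.082 F [ 0.6 -0.4 -1.7] open 0.0154 q6 [-0.49 -0.18  1.69 -0.    1.63 -0.58] xax [-0.001 -0.    -1.   ]
[[15, 100, 183], [15, 99, 178], [15, 100, 184], [15, 100, 189], [15, 101, 197], [15, 100, 203], [15, 100, 188], [15, 99, 170], [15, 98, 175], [15, 100, 194], [16, 101, 210], [15, 101, 213], [15, 101, 213], [15, 101, 210], [15, 100, 197]] [[14, 87, 193], [14, 88, 195], [14, 88, 195], [14, 88, 195], [14, 89, 195], [14, 89, 195], [14, 88, 195], [14, 88, 196], [14, 88, 196], [14, 88, 195], [14, 87, 196], [14, 88, 196], [14, 87, 196], [14, 87, 196], [14, 87, 196]]
```

View pics/m4.png

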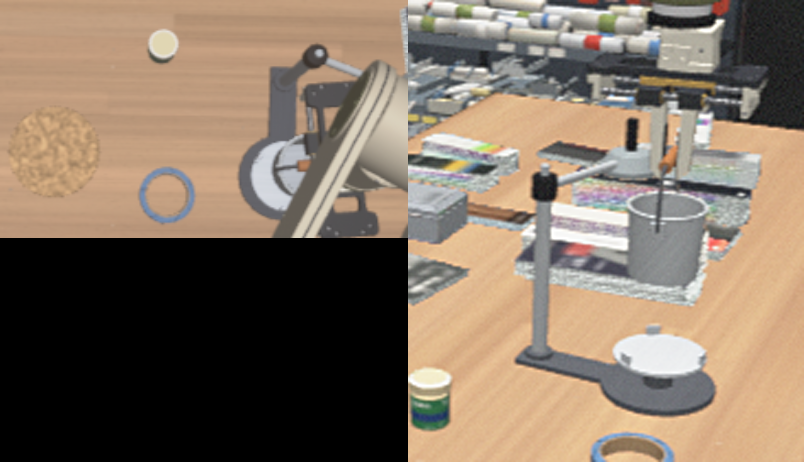

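The kettle hangs upright above the stand (side crop about (665,240)) and the bystanders are in place. Next I'll fit the mat precisely.

Run:
```python
from m import *
T=load('top2');h=cv2.cvtColor(T['frame'],cv2.COLOR_RGB2HSV)
m=((h[...,1]>94)&(h[...,0]>=14)&(h[...,0]<=17)).astype(np.uint8); k=np.zeros_like(m);k[245:315,235:310]=m[245:315,235:310]
k=cv2.morphologyEx(k,cv2.MORPH_CLOSE,np.ones((7,7)));k=cv2.morphologyEx(k,cv2.MORPH_OPEN,np.ones((9,9)))
n,l,st,ce=cv2.connectedComponentsWithStats(k);i=1+np.argmax(st[1:,4]);print(st[i],ce[i],onz(T,*ce[i],.006))
S=load('side4');print('mat side extents',onz(S,309.5,344,.006),onz(S,378,344,.006))
mt=onz(T,*ce[i],.006); go((mt[0],mt[1],.27))
```

```text
[ 246  253   52   52 2194] [271.47037375 278.74977211] [0.48779708 0.18625815 0.006     ]
mat side extents [0.5524827  0.22298941 0.006     ] [0.41891526 0.1566143  0.006     ]
shift cm [ 0.18 36.96  6.37] turn deg [-0.  -0.2 -0.1]
shift cm [ 0.18 36.96  6.37] turn deg [ 1.8e+02 -1.0e-01  3.0e-01]
t 8.475 pos [ 0.4544 -0.1873  0.2714] jawyaw 0.082 F [-0.2 -0.  -4.1] open 0.0152 q6 [-0.49 -0.18  1.7  -0.    1.63 -0.58] xax [-0.004  0.001 -1.   ]
```

jog_arm(targets=[[0,2,0.3,0,0,0,1],[0,5.5,0.9,0,0,0,1],[0,9.5,1.6,0,0,0,1],[0,13.5,2.3,0,0,0,1],[0,17.5,3,0,0,0,1]])

```text
t: 9.1
tool_pos: [0.4696, -0.0092, 0.2705]
orientation: [-0.063, 1.575, 0.065]
force: [0.8, -0.2, -3.8]
opening: 0.0148
```

Run:
```python
from m import *
go((.487,.185,.27),0.0)
```

```text
shift cm [ 0.07 19.21  3.31] turn deg [ 4.7 -0.3 -0.1]
shift cm [ 0.07 19.21  3.31] turn deg [-1.753e+02  1.000e-01 -5.000e-01]
t 9.1 pos [ 0.4696 -0.0092  0.2705] jawyaw 0.081 F [ 0.8 -0.2 -3.8] open 0.0148 q6 [-0.13 -0.24  1.75  0.    1.64 -0.21] xax [-0.005  0.001 -1.   ]
```

jog_arm(targets=[[0,5,0.9,0,0,0,1],[0,10,1.7,0,0,0,1],[0,14.5,2.5,0,0,0,1],[0,17.5,3,0,0,0,1],[0,19.3,3.3,0,0,0,1]])

```text
t: 9.72
tool_pos: [0.4862, 0.1872, 0.2696]
orientation: [-0.064, 1.577, 0.066]
force: [-0.4, 0.0, -3.8]
opening: 0.0147
```

jog_arm(targets=[[2,0,0,0,0,0,1],[5,0,0,0,0,0,1],[8,0,0,0,0,0,1],[11,0,0,0,0,0,1],[11.5,0,0,0,0,0,1]])

```text
t: 10.35
tool_pos: [0.4828, 0.1853, 0.1505]
orientation: [-0.065, 1.584, 0.064]
force: [-0.4, 1.0, -3.2]
opening: 0.0147
```

Run:
```python
from m import *
go((.4875,.1855,.127)); snap('side','side5');snap('top','top5')
go((.4875,.1855,.127))
cv2.imwrite('pics/s5.png',cv2.resize(cv2.imread('pics/side5.png')[180:400,240:460],None,fx=2.5,fy=2.5,interpolation=2))
```

```text
shift cm [ 2.34 -0.02  0.5 ] turn deg [ 0.  -0.8  0. ]
shift cm [ 2.34 -0.02  0.5 ] turn deg [-180.    -0.    -1.2]
t 10.35 pos [0.4828 0.1853 0.1505] jawyaw 0.081 F [-0.4  1.  -3.2] open 0.0147 q6 [ 0.27 -0.04  1.79  0.    1.41  0.18] xax [-0.014 -0.001 -1.   ]
shift cm [ 2.65 -0.1   0.3 ] turn deg [-0.  -0.5 -0.1]
shift cm [ 2.65 -0.1   0.3 ] turn deg [ 1.8e+02 -1.0e-01  8.0e-01]
t 10.45 pos [0.4847 0.1862 0.1535] jawyaw 0.082 F [-0.7 -0.2 -3.7] open 0.0149 q6 [ 0.27 -0.04  1.78  0.    1.41  0.18] xax [-0.009  0.    -1.   ]
```

View pics/s5.png

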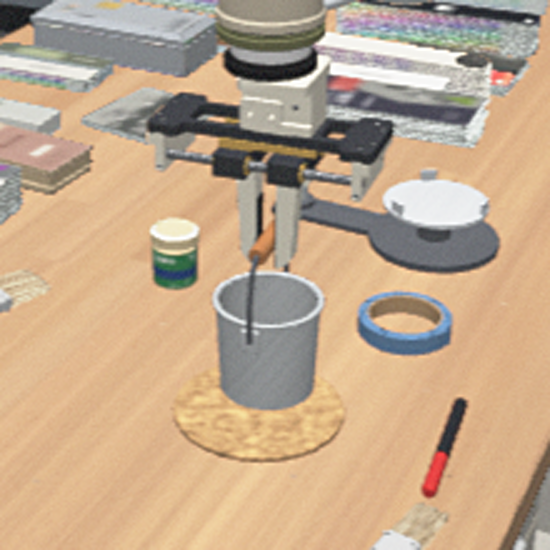

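jog_arm(targets=[[0.6,-0.1,0.3,0,-0.5,0,1],[1.2,-0.1,0.3,0,-0.5,0,1],[1.6,-0.1,0.3,0,-0.5,0,1],[1.9,-0.1,0.3,0,-0.5,0,1],[2.1,-0.1,0.3,0,-0.5,0,1]])

```text
t: 11.08
tool_pos: [0.4875, 0.1855, 0.1324]
orientation: [-0.064, 1.571, 0.065]
force: [0.3, -0.2, -3.2]
opening: 0.015
```

jog_arm(targets=[[0,0,0,0,0,0,1],[0,0,0,0,0,0,1]])

```text
t: 11.32
tool_pos: [0.4876, 0.1856, 0.1325]
orientation: [-0.064, 1.57, 0.065]
force: [-0.2, 1.0, -3.4]
opening: 0.0146
```

Run:
```python
from m import *
go((.4875,.1855,.1264),.082)
```

```text
shift cm [ 0.61 -0.01 -0.01] turn deg [ 0.  -0.  -0.1]
shift cm [ 0.61 -0.01 -0.01] turn deg [-1.8e+02  1.0e-01 -0.0e+00]
t 11.325 pos [0.4876 0.1856 0.1325] jawyaw 0.082 F [-0.2  1.  -3.4] open 0.0146 q6 [ 0.26 -0.02  1.81  0.    1.36  0.18] xax [-0.     0.001 -1.   ]
```

jog_arm(targets=[[0.15,0,0,0,0,0,1],[0.3,0,0,0,0,0,1],[0.4,0,0,0,0,0,1],[0.5,0,0,0,0,0,1],[0.5,0,0,0,0,0,1]])

```text
t: 11.95
tool_pos: [0.4875, 0.1856, 0.1274]
orientation: [-0.064, 1.571, 0.065]
force: [0.4, 0.0, -3.5]
opening: 0.0149
```

jog_arm(targets=[[0.08,0,0,0,0,0,1],[0.15,0,0,0,0,0,1],[0.15,0,0,0,0,0,1]])

```text
t: 12.32
tool_pos: [0.4881, 0.1857, 0.1265]
orientation: [-0.063, 1.569, 0.065]
force: [1.4, -0.0, -0.5]
opening: 0.0146
```

jog_arm(targets=[[0.05,0,0,0,0,0,1],[0.08,0,0,0,0,0,1],[0.08,0,0,0,0,0,1]])

```text
t: 12.7
tool_pos: [0.4887, 0.1858, 0.1264]
orientation: [-0.063, 1.568, 0.065]
force: [0.3, -1.7, 4.4]
opening: 0.0148
```

jog_arm(targets=[[0,0,0,0,0,0,0.78],[0,0,0,0,0,0,0.7],[0,0,0,0,0,0,0.6],[0,0,0,0,0,0,0.55],[0,0,0,0,0,0,0.5]])

```text
t: 13.32
tool_pos: [0.4886, 0.1858, 0.1262]
orientation: [-0.063, 1.568, 0.065]
force: [-0.0, 0.0, 1.0]
opening: 0.0455
```

Run:
```python
from m import *
go((.488,.186,.30)); snap('wrist','wrist6')
```

```text
shift cm [-17.38   0.05  -0.02] turn deg [ 0.   0.1 -0.1]
shift cm [-17.38   0.05  -0.02] turn deg [-1.8e+02  1.0e-01  2.0e-01]
t 13.325 pos [0.4886 0.1858 0.1262] jawyaw 0.082 F [-0.  0.  1.] open 0.0455 q6 [ 0.26 -0.02  1.81  0.    1.34  0.18] xax [ 0.002  0.001 -1.   ]
```

View pics/wrist6.png

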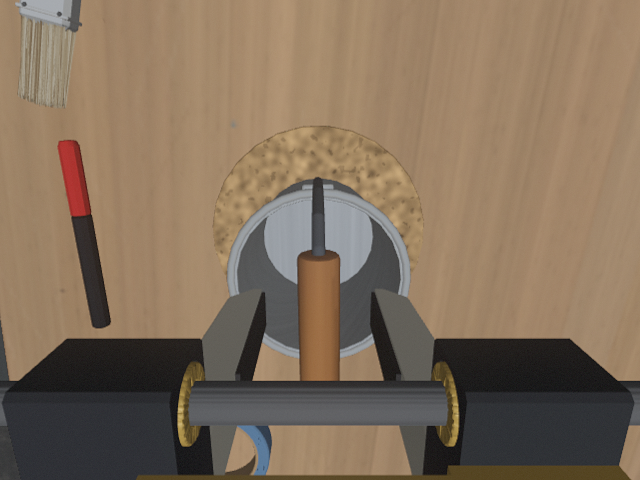

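The fingers are clear of the grip on both sides, so I'll rise straight up.

jog_arm(targets=[[-1.5,0,0,0,0,0,0.5],[-4,0,0,0,0,0,0.5],[-8,0,0,0,0,0,0.5],[-12,0,0,0,0,0,0.4],[-17,0,0,0,0,0,0.4]])

```text
t: 14.0
tool_pos: [0.4878, 0.1854, 0.2982]
orientation: [-0.063, 1.568, 0.065]
force: [1.0, 0.3, -0.5]
opening: 0.0554
```

jog_arm(targets=[[-2,0,-4,0,0,0,0.4],[-4,0,-8,0,0,0,0.4],[-4,0,-12,0,0,0,0.4],[-4,0,-12,0,0,0,0.4],[-4,0,-12,0,0,0,0.4]])

```text
t: 14.62
tool_pos: [0.3685, 0.1756, 0.3388]
orientation: [-0.063, 1.567, 0.066]
force: [-0.0, 0.2, -0.4]
opening: 0.056
```

Run:
```python
from m import *
go((.4,.18,.33)); snap('top','top7');snap('side','side7');snap('wrist','wrist7')
```

```text
shift cm [0.89 0.18 3.17] turn deg [ 0.   0.2 -0.1]
shift cm [0.89 0.18 3.17] turn deg [-1.8e+02  1.0e-01  3.0e-01]
t 14.625 pos [0.3685 0.1756 0.3388] jawyaw 0.082 F [-0.   0.2 -0.4] open 0.056 q6 [ 0.32 -0.42  1.77  0.    1.79  0.24] xax [ 0.003  0.002 -1.   ]
```

View pics/top7.png

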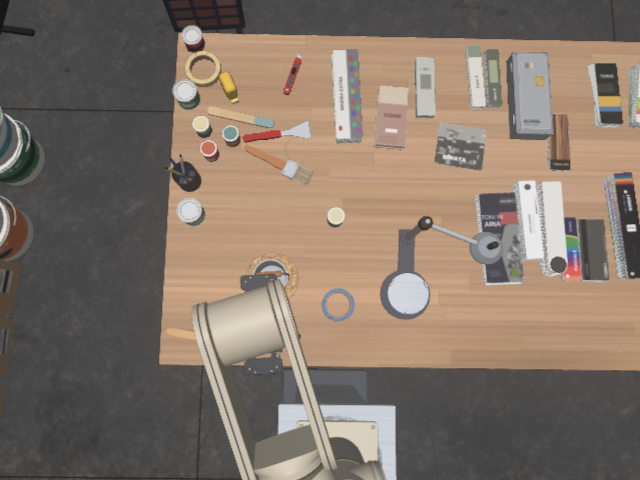

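View pics/side7.png

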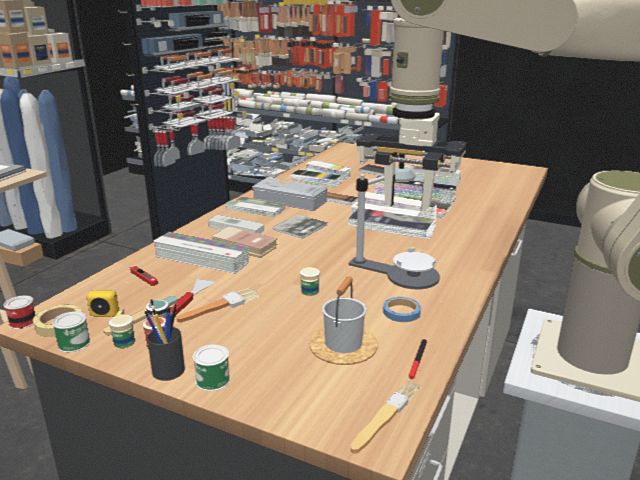

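View pics/wrist7.png

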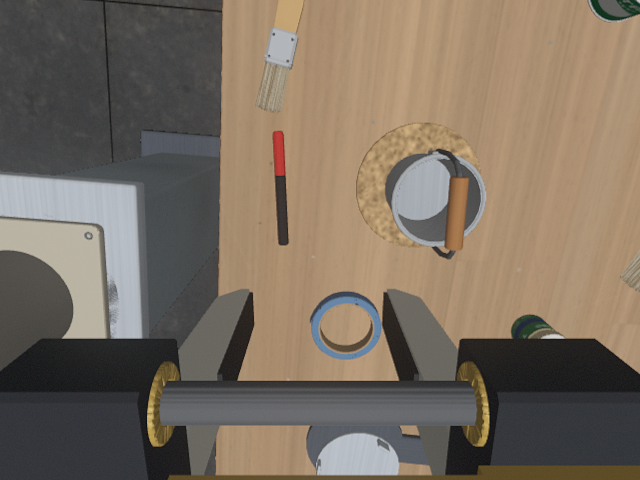

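The kettle stands on the mat (side view (344,330)), the lamp is at top-view (488,247), and the tape (338,305), pot (336,216) and tin (190,211) are where they were. I'll do one numeric check and then hand in.

Run:
```python
from m import *
A=comp('wrist7',(440,165,475,260),.146);B=comp('side7',(333,272,358,302),.146); print(tri([A,B]))
W=load('wrist7');print('mat from wrist',[onz(W,*p,.006).round(3) for p in((357,190),(410,247),(425,122))])
T0=load('top0')['frame'].astype(int);T7=load('top7')['frame'].astype(int)
for n,(x,y,r) in dict(tape=(338,305,22),pot=(336,216,13),tin=(190,211,18)).items():
    print(n,np.abs(T0-T7)[y-r:y+r,x-r:x+r].mean().round(2))
ticket.close_job()
```

```text
wrist7 [ 445  176   24   75 1295] [456.18918919 212.6957529 ] ends [459.4 176.3] [453.  249.8]
  ends w [0.4871 0.2159 0.146 ] [0.4929 0.1506 0.146 ] mid [0.49   0.1832 0.146 ] cent [0.4899 0.1844 0.146 ] len 0.0656
  kettle y-axis yaw 0.088
side7 [336 276  17  20 147] [344.44217687 284.85714286] ends [350.8 276.6] [338.  293.7]
  ends w [0.4941 0.1401 0.146 ] [0.4875 0.2207 0.146 ] mid [0.4908 0.1804 0.146 ] cent [0.4911 0.1803 0.146 ] len 0.0809
  kettle y-axis yaw 0.082
[0.48898708 0.18494797 0.14874988]
mat from wrist [array([0.417, 0.176, 0.006]), array([0.49 , 0.11 , 0.006]), array([0.486, 0.26 , 0.006])]
tape 1.61
pot 1.76
tin 1.82
the job is handed in; nothing more can be done
```

The job is done and handed in at about 14.7 s of the 58 s allowed. The lamp is swung clear and the kettle stands on the cork mat.

- **Lamp:** I gripped the knob and swung it to about +1.2 rad, away from the mat. The wrist camera put the knob at about (0.556, −0.342), and it was still clear to the side in the last top view.
- **Kettle:** I lifted it straight up by the wooden grip, carried it upright and lowered it in small steps. The vertical force changed by about 8 N at touchdown, and I then opened the fingers and backed the arm away.
- **Placement:** The grip centre triangulates to about (0.489, 0.185), against the mat centre at about (0.488, 0.186). That is an offset of about 2 mm, with a margin of about 34 mm.
- **Bystanders:** The tester pot, tin and tape roll look unchanged between the first and last top views, with mean pixel differences of about 1.7, close to camera noise.

No check failed. The side view alone, with its ray cast onto an assumed height, put the grip about 4 mm off from the wrist view. At that error the kettle is still well inside the mat.

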